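# Shut and latch the electrode case

### The arm

A 6-joint arm with a two-finger parallel gripper is mounted at the origin on a cart in front of the work surface, level with it; the furniture and walls round the work are solid. World frame = base frame: x ahead of the robot, y to its left, z up, the work surface at z = 0. Lengths are in mm, angles in degrees, forces in N, time in s.
With the tool pointing down it reaches from about 325 to 925 mm from the base axis. Payload 3.1 kg.
Tool frame: the origin (TCP) lies at the very end of the fingers, on their centre line; the grasp point (between the pads) lies 19 mm behind it (ctrl.grasp_offset is the distance from the TCP to the grasp point, in mm); z points along the fingers, y is the line along which they close (so a half turn about z gives the same grasp; the last joint's range is limited). The gripper opens to 85 mm and grips with 20 to 120 N. Pads are 22 mm wide; open, the fingers measure 114 mm over their backs; the gripper's body (76 mm by 85 mm) begins 54 mm behind the grasp point. The pads swing forward as they close: fully open they stand 13 mm farther back than shut.
Start: joints at [-76.272, 12.427, 92.441, -0, 75.132, -6.429], TCP at [215.389, -586.726, 231.3] pointing down, gripper open.
Joint ranges: [-157.48, 157.48], [-44.54, 120.13], [17.64, 146.25], [-64.5, 244.5], [7.68, 150.69], [-147.95, 147.95]. Speed limits (degrees/s): [159.86, 159.86, 180, 180, 180, 180].

### API

Orientations are given as a 3x3 rotation matrix whose columns are the frame's x, y, z axes.
In Python, from bench import ctrl, grab_frame, camera_params gives the robot as it stands.
- The arm moves only by the tool play_rows, never from a script. Its argument "steps" is one flat list of numbers, 6 for each row, row after row: the shift along the tool's x, y, z normalised to -1 to 1, where 1 is 750 mm, then the turn, a rotation vector about the tool's x, y, z normalised to -1 to 1, where 1 is 30 degrees. In form: [tx, ty, tz, wx, wy, wz, tx, ty, tz, wx, wy, wz, ...]. A call has 1 to 12 rows; each row shifts and turns the commanded pose from where the row before left it, along the tool's axes as they then stand; what a row does not reach is not made up. A row lasts 1/10 s, in which the tool goes at most 50 mm and 8.59 degrees, less where a joint would pass 70% of its speed; a pose out of reach is approached as far as the arm can. A call with a number of a shift or a turn outside -1 to 1 is refused whole. A call with a gripper value outside its range is refused whole. "fingers" is the opening, from -1 (shut) to 1 (fully open), set as the call begins (left out, the last holds). The fingers move at their own pace and stop on an object; "grip_force" is the grip in N (left out, the last holds). Time passes only in rows, so rows that do not move let the fingers close. It gives the time, the measured TCP pose, the force, the opening and the grip force at its end, in the units of the state.
- ctrl.sense(): the state, without advancing time (a new reading comes with each control period).
- grab_frame(name): name is "scene" or "top"; returns the picture (420x560x3 uint8, red, green, blue); there is no depth.
- camera_params(name): a dict with "mtx" (3x3 intrinsics, pixels), "dist_coeffs" ([k1, k2, p1, p2, k3] as OpenCV has them; the pictures are not rectified), "R" (3x3) and "t" (3): a world point X has camera coordinates R X + t. Camera axes: x right, y down, z forward; pixel columns grow to the right and rows downward; lengths in mm; the calibration is good to about 2 mm. A picture is of the moment at which its call begins. camera_params takes no time and is no camera call.
- ctrl.close_job(): hands the job in; it is judged then, once.
The state is a dict: "time_s": time; "joint_pos": joint angles; "joint_velocities": joint speeds; "joint_torque": joint torques, N m; "ee_pos": TCP position; "orientation": TCP orientation; "wrist_force": force on the tool from outside, world axes, zero at the start; "moment": the same for the moment, N m; "grip_width": finger opening in mm; "gripper_force": force on a finger pad.
Only numpy, scipy, OpenCV 4.12 (cv2) and the standard library are available. Lean on these libraries where they do the work, as an engineer would, in place of code of your own. Each camera call takes 0.05 s, during which the arm holds its last target. There are 200 camera calls.

### The job

Close the raised lid of the large wooden electrode case fully, then turn the steel turnbutton on its front so that it lies straight across the edge of the lid and secures it. Leave the turnbutton of the small wooden case as it is.

Things in the scene. Friction and masses are not known exactly. Their poses are not given: they have to be found in the camera images.
- electrode_case: Larger of two light-wood cases, fixed, lid raised, electrodes inside; 130 (x) by 200 mm (y), walls 45 mm high. Origin: centre of underside; z up, -x = front (towards the robot). Lid hinge: along y at x=+65, z=49 mm. Shut lid: top at z=53, front edge at x=-65 mm. Front block with the turnbutton: x=-65 to -89, y=-18 to 18 mm, top z=53.
- case_lid (a joint): Lid of the large case, a flat panel 130 by 200 by 8 mm hinged at the far rim. 0 = shut (stop), grows as its front edge rises; starts at 0.35 to 0.7 rad. Stiff hinge: it stays where it is left; a light push (1 to 2 N) down on its top near the front edge shuts it.
- case_button (a joint): Steel bar 12 mm wide, z=55 to 73 mm in the large case's frame, turning about a vertical pivot at x=-77, y=0 mm of it; nose reaches 36 mm, tail 14 mm from the pivot. 0 = nose along the case's +y, clear of the lid; grows clockwise from above; 1.57 (stop) = nose along +x, across the lid's edge. Stop at -0.3 too. Starts at -0.25 to 0.1. Light friction (0.03 N m) holds it.
- small_button (a joint): An identical turnbutton on the smaller light-wood case (100 by 120 mm, lid already shut, no more than 0.4 m to the left or right of the large one), to be left alone. 0 = nose along that case's front edge, grows clockwise; starts at -0.25 to 0.1 rad.
There are look-alikes about, which are no part of the job. What is shaped like the part that bears small_button but pink is not meant.

How it is judged (in metres and radians):
On the way, in this order (a step that is already met when the one before it is completed fails the run):
1. the lid of the large case is shut while its turnbutton is still clear of it (value of joint case_lid below 0.08 rad and value of joint case_button below 0.6 rad), for 0.1 s.
2. the turnbutton lies across the edge of the shut lid (value of joint case_lid below 0.08 rad and value of joint case_button above 1.3 rad), for 0.1 s.
At the end, for the whole second after the job is handed in: The large case's lid is shut (within 0.08 rad, 10 mm at its front edge), its turnbutton lies across the lid's edge (beyond 1.3 rad, that is within 15 degrees of straight across), and the small case's turnbutton is still along its front edge (below 0.5 rad) (all of step 2 and value of joint small_button below 0.5 rad); the robot touches nothing.
It fails at once if the small case's turnbutton is turned towards its lid (beyond 0.5 rad) (value of joint small_button above 0.5 rad).
It also fails if it takes over 40 s, if anything falls off the work surface, if the arm or the gripper's body presses on something with over 40 N, if the wrist force passes 120 N, or if a joint passes its speed limit or range.

## Working session

There is one attempt and no reset: what is moved stays moved. The work goes in short steps, Python scripts to look and compute and a tool call to move; the robot and the scene stay as the last step left them, time stands still between calls to the robot, and variables do not carry over. Pictures are saved under pics/ and viewed, at most 10 in all, crops included, and the job is handed in when it is done.

Besides the shell and the picture viewer there is one more tool, called after "Emit:" by a JSON object that holds its "fn" and its "kwargs". play_rows: Moves the arm, as the interface text tells. Its arguments: {"type":"object","properties":{"steps":{"type":"array"},"fingers":{"type":"number"},"grip_force":{"type":"number"}},"required":["steps"]}

```bash
mkdir -p pics; python3 - <<'E'
from bench import ctrl, grab_frame, camera_params
import cv2
for n in("scene","top"):
    im=grab_frame(n); cv2.imwrite(f"pics/{n}0.png",cv2.cvtColor(im,cv2.COLOR_RGB2BGR))
    print(n,camera_params(n))
s=ctrl.sense();print(s["time_s"],s["ee_pos"],s["orientation"],s["grip_width"])
E
```

```text
scene {'mtx': array([[465.47498504,   0.        , 280.16202123],
       [  0.        , 465.47498504, 205.87259291],
       [  0.        ,   0.        ,   1.        ]]), 'dist_coeffs': array([-0.08320297,  0.        ,  0.        ,  0.        ,  0.        ]), 'R': array([[-0.72961583, -0.68382919,  0.00619483],
       [-0.4679576 ,  0.49264366, -0.73370152],
       [ 0.49867467, -0.53821916, -0.67944368]]), 't': array([429.85280513, 283.73079508, 859.16551235])}
top {'mtx': array([[469.61884283,   0.        , 284.86690754],
       [  0.        , 469.61884283, 206.56064196],
       [  0.        ,   0.        ,   1.        ]]), 'dist_coeffs': array([-0.09101452,  0.        ,  0.        ,  0.        ,  0.        ]), 'R': array([[-0.07563975, -0.9971342 , -0.00141669],
       [-0.9687388 ,  0.07382225, -0.2368447 ],
       [ 0.23627053, -0.01654247, -0.97154649]]), 't': array([102.68483468, 555.81931562, 829.53983676])}
0.1 [ 215.18828836 -585.9916551   230.07328745] [[ 9.38762891e-01  3.44563437e-01 -5.20978166e-04]
 [ 3.44563735e-01 -9.38760426e-01  2.16672446e-03]
 [ 2.57500340e-04 -2.21355070e-03 -9.99997517e-01]] 85.31574350127175
```

View pics/scene0.png

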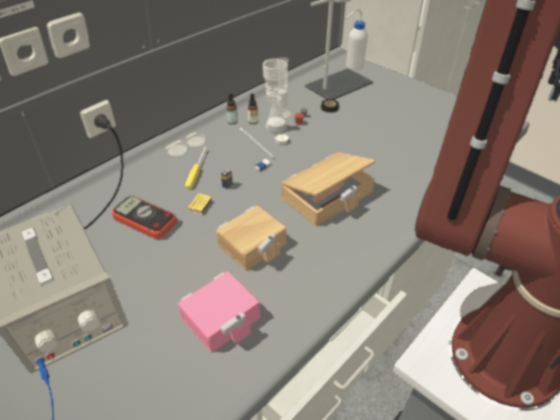

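View pics/top0.png

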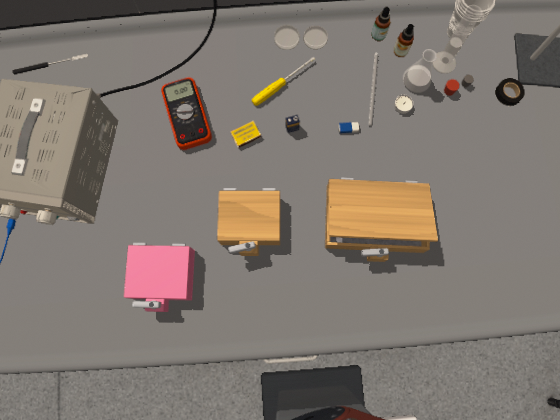

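Candidates: the wooden case with raised lid at top (380,215) / scene (328,188) is the large case. The wooden one at top (249,216) is the small case, to be left alone, and the pink one at (160,275) is a look-alike. I'll confirm with one enlarged crop.

```bash
python3 - <<'E'
import cv2,numpy as np
a=cv2.imread("pics/top0.png")[165:275,310:450]
b=cv2.imread("pics/scene0.png")[140:230,270:385]
a=cv2.resize(a,None,fx=5.6,fy=5.6,interpolation=3)[:600]
cv2.imwrite("pics/ctop.png",cv2.resize(a,(762,600)) if 0 else a)
b=cv2.resize(b,None,fx=6.5,fy=6.5,interpolation=3)
cv2.imwrite("pics/cscene.png",b); print(a.shape,b.shape)
E
```

```text
(600, 784, 3) (585, 748, 3)
```

View pics/ctop.png

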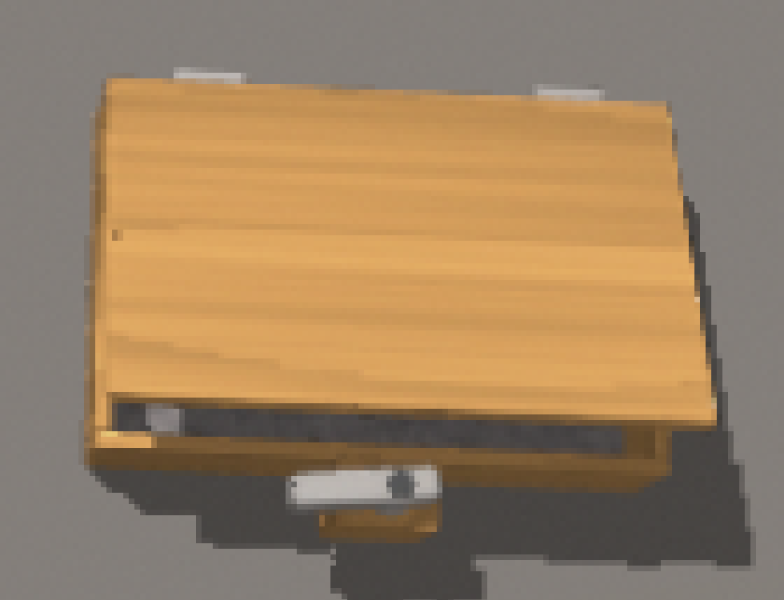

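View pics/cscene.png

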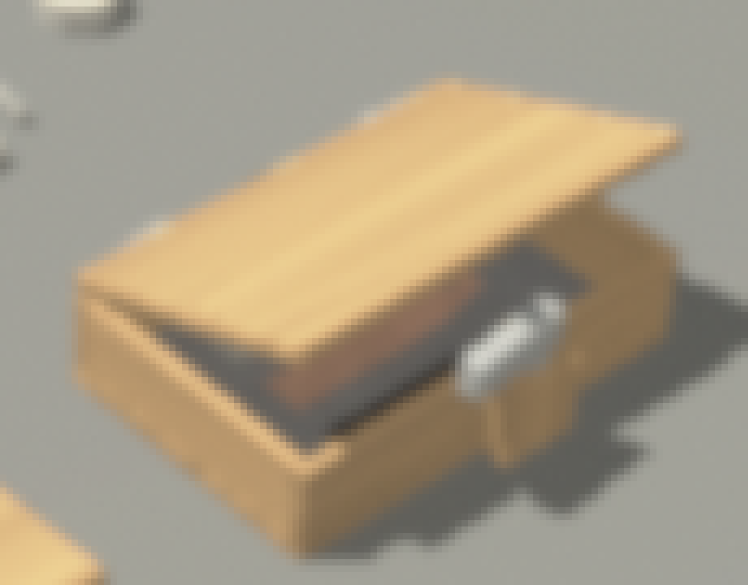

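The crops show the wooden large case with the lid raised and the steel button along its front: nose at top crop (290,487), pivot at (400,483). Now I'll fit its pose from both views.

```bash
cat > fit.py <<'E'
import cv2,numpy as np
from bench import camera_params
from scipy.optimize import least_squares
P={n:camera_params(n) for n in("top","scene")}
def proj(n,X):
    p=P[n];return cv2.projectPoints(np.array(X,float).reshape(-1,1,3),cv2.Rodrigues(p["R"])[0],p["t"],p["mtx"],p["dist_coeffs"])[0][:,0]
def case(q,pts):
    c,s=np.cos(q[2]),np.sin(q[2]);X=np.array(pts,float)
    return X@np.array([[c,s,0],[-s,c,0],[0,0,1]])+[q[0],q[1],0]
def lid(l,d,y,h): # d from hinge towards front, h off mid-plane
    return [65-d*np.cos(l)+h*np.sin(l),y,49+d*np.sin(l)+h*np.cos(l)]
def but(b,r,w=0,z=73): return [-77+r*np.sin(b)-w*np.cos(b),r*np.cos(b)+w*np.sin(b),z]
E
cat > run1.py <<'E'
from fit import *
def model(q):
    l,b=q[3],q[4]
    A=case(q,[lid(l,0,100,4),lid(l,0,-100,4),lid(l,130,-100,4),lid(l,130,100,4),but(b,36),but(b,0,0,74)])
    B=case(q,[lid(l,0,100,4),lid(l,0,-100,4),lid(l,130,-100,4),lid(l,130,100,4),[-65,100,45],[-65,100,0],[-65,-100,45],but(b,0,0,74)])
    return np.vstack([proj("top",A),proj("scene",B)])
T=np.array([(105,80),(668,102),(716,412),(107,395),(290,487),(400,483)],float)/5.6+[309.6,164.6]
S=np.array([(78,275),(445,80),(682,130),(295,352),(300,472),(300,557),(678,258),(548,305)],float)/6.5+[269.6,139.6]
O=np.vstack([T,S])
r=least_squares(lambda q:(model(q)-O).ravel(),[500,-250,0,.5,0],x_scale=[100,100,1,1,1],loss="soft_l1")
q=r.x;print(q.round(3));print((model(q)-O).round(1).tolist())
np.save("q.npy",q)
print("pivot",case(q,[[-77,0,64]]),"nose",case(q,[but(q[4],36)]),"lidfront",case(q,[lid(q[3],130,0,4)]),case(q,[lid(0,110,0,4)]))
E
python3 run1.py
```

```text
[ 5.38602e+02 -1.20913e+02 -1.22000e-01  3.57000e-01 -7.40000e-02]
[[-0.0, -0.9], [0.1, -0.1], [0.5, 1.3], [0.2, -0.4], [0.4, -0.0], [0.1, 0.0], [-1.2, 0.3], [-0.3, -0.1], [-0.1, 0.0], [0.2, -0.1], [1.0, 0.7], [-0.2, 1.3], [0.4, -1.1], [-2.2, 1.7]]
pivot [[ 462.17678869 -111.52156895   64.        ]] nose [[463.89814943 -75.56274643  73.        ]] lidfront [[ 483.59260733 -114.15315669   98.13528861]] [[ 493.9378966  -115.42439161   53.        ]]
```

Emit:
{"fn": "play_rows", "kwargs": {"steps": [0,0,0,0,0,0.226,0,0,0,0,0,0.226,0,0,0,0,0,0.226,0,0,0,0,0,0.226,0,0,0,0,0,0], "fingers": -1, "grip_force": 40}}

```text
time_s: 0.6
ee_pos: [215.3, -586.3, 230.5]
orientation: [[0.993, -0.121, -0.0], [-0.121, -0.993, 0.001], [-0.0, -0.001, -1.0]]
wrist_force: [1.1, -0.1, -0.4]
grip_width: 12.4
gripper_force: 0.0
```

```bash
cat > go.py <<'E'
import sys
from fit import *
from bench import ctrl
q=np.load("q.npy");s=ctrl.sense();R=np.array(s["orientation"]);p=np.array(s["ee_pos"])
print("t",s["time_s"],"p",p.round(1),"case",(case([0,0,-q[2]],[p-[q[0],q[1],0]])[0]).round(1),"F",np.round(s["wrist_force"],1),"w",s["grip_width"],"yaw",np.degrees(np.arctan2(R[1,0],R[0,0])).round(1),"case yaw",np.degrees(q[2]).round(1))
for a in sys.argv[1:]:
    X=case(q,[eval(a)])[0];d=R.T@(X-p);print(a,"->",X.round(1),"tool mm",d.round(1),"norm",(d/750).round(4))
E
python3 go.py [-43,-50,150] [-43,-50,110]
```

```text
t 0.6 p [ 215.3 -586.3  230.5] case [-264.2 -501.3  230.5] F [ 1.1 -0.1 -0.4] w 12.352847597483454 yaw -7.0 case yaw -7.0
[-43,-50,150] -> [ 489.8 -165.3  150. ] tool mm [ 221.6 -451.    81. ] norm [ 0.2955 -0.6013  0.108 ]
[-43,-50,110] -> [ 489.8 -165.3  110. ] tool mm [ 221.6 -451.   121. ] norm [ 0.2955 -0.6013  0.1613]
```

Emit:
{"fn": "play_rows", "kwargs": {"steps": [0.0246,-0.0501,0.009,0,0,0,0.0246,-0.0501,0.009,0,0,0,0.0246,-0.0501,0.009,0,0,0,0.0246,-0.0501,0.009,0,0,0,0.0246,-0.0501,0.009,0,0,0,0.0246,-0.0501,0.009,0,0,0,0.0246,-0.0501,0.009,0,0,0,0.0246,-0.0501,0.009,0,0,0,0.0246,-0.0501,0.009,0,0,0,0.0246,-0.0501,0.009,0,0,0,0.0246,-0.0501,0.009,0,0,0,0.0246,-0.0501,0.009,0,0,0]}}

```text
time_s: 1.8
ee_pos: [490.4, -164.4, 150.0]
orientation: [[0.993, -0.118, 0.0], [-0.118, -0.993, -0.0], [0.0, 0.0, -1.0]]
wrist_force: [0.9, -0.1, -0.2]
grip_width: -0.2
gripper_force: 0.0
```

Emit:
{"fn": "play_rows", "kwargs": {"steps": [0,0,0.013,0,0,0,0,0,0.013,0,0,0,0,0,0.013,0,0,0,0,0,0.013,0,0,0,0,0,0.013,0,0,0,0,0,0.013,0,0,0,0,0,0,0,0,0]}}

```text
time_s: 2.5
ee_pos: [488.4, -166.0, 90.0]
orientation: [[0.993, -0.122, -0.003], [-0.122, -0.993, 0.001], [-0.003, -0.001, -1.0]]
wrist_force: [-0.7, -0.7, -0.5]
grip_width: 0.3
gripper_force: 0.0
```

```bash
python3 go.py [-43,-50,54]
```

```text
t 2.5 p [ 488.4 -166.    90. ] case [-44.3 -50.9  90. ] F [-0.7 -0.7 -0.5] w 0.2539661674104513 yaw -7.0 case yaw -7.0
[-43,-50,54] -> [ 489.8 -165.3   54. ] tool mm [ 1.4 -0.8 36. ] norm [ 0.0019 -0.0011  0.048 ]
```

Emit:
{"fn": "play_rows", "kwargs": {"steps": [0,0,0.004,0,0,0,0,0,0.004,0,0,0,0,0,0.004,0,0,0,0,0,0.004,0,0,0,0,0,0.004,0,0,0,0,0,0.004,0,0,0,0,0,0.004,0,0,0,0,0,0.004,0,0,0,0,0,0.004,0,0,0,0,0,0.004,0,0,0,0,0,0.004,0,0,0,0,0,0.004,0,0,0]}}

```text
time_s: 3.7
ee_pos: [489.8, -166.0, 55.5]
orientation: [[0.993, -0.121, -0.0], [-0.121, -0.993, 0.0], [-0.0, -0.0, -1.0]]
wrist_force: [-0.8, 1.3, 1.3]
grip_width: -0.2
gripper_force: 0.4
```

Emit:
{"fn": "play_rows", "kwargs": {"steps": [0,0,0.001,0,0,0,0,0,0.001,0,0,0,0,0,0,0,0,0]}}

```text
time_s: 4.0
ee_pos: [489.9, -166.0, 54.2]
orientation: [[0.993, -0.121, 0.0], [-0.121, -0.993, -0.0], [0.0, -0.0, -1.0]]
wrist_force: [0.2, 0.1, 0.6]
grip_width: 0.1
gripper_force: 0.0
```

Emit:
{"fn": "play_rows", "kwargs": {"steps": [0,0,0.001,0,0,0,0,0,0.001,0,0,0,0,0,0.001,0,0,0,0,0,0,0,0,0]}}

```text
time_s: 4.4
ee_pos: [490.0, -166.1, 53.0]
orientation: [[0.993, -0.121, -0.0], [-0.121, -0.993, 0.0], [-0.0, 0.0, -1.0]]
wrist_force: [-2.7, 0.7, 5.5]
grip_width: 0.3
gripper_force: 3.0
```

Contact force at z = 53 indicates the lid is shut. I'll lift, move in front of the button and check.

Emit:
{"fn": "play_rows", "kwargs": {"steps": [0,0,-0.025,0,0,0,0,0,-0.04,0,0,0,0,0,-0.04,0,0,0,-0.032,-0.034,0,0,0,0,-0.032,-0.034,0,0,0,0,-0.032,-0.034,0,0,0,0,0,0,0,0,0,0]}}

```text
time_s: 5.1
ee_pos: [424.2, -78.3, 129.4]
orientation: [[0.993, -0.119, -0.004], [-0.119, -0.993, 0.002], [-0.004, -0.002, -1.0]]
wrist_force: [0.0, -1.4, -0.0]
grip_width: -0.2
gripper_force: 0.0
```

```bash
python3 - <<'E'
from bench import grab_frame
import cv2
im=[cv2.cvtColor(grab_frame(n),cv2.COLOR_RGB2BGR) for n in("top","scene")]
a=cv2.resize(im[0][165:275,310:450],None,fx=4.5,fy=4.5,interpolation=3)[:490]
b=cv2.resize(im[1][140:230,270:385],None,fx=4,fy=4,interpolation=3)
cv2.imwrite("pics/c2.png",a);cv2.imwrite("pics/c2s.png",b)
E
python3 go.py [-115,28,62]
```

```text
t 5.2 p [427.6 -81.  130.9] case [-115.    26.   130.9] F [-0.7 -0.3  0.3] w 0.034776936704903 yaw -6.9 case yaw -7.0
[-115,28,62] -> [427.9 -79.1  62. ] tool mm [-0.  -2.  68.9] norm [-0.0001 -0.0027  0.0918]
```

View pics/c2s.png

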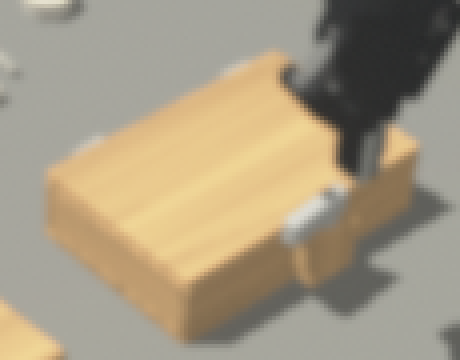

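View pics/c2.png

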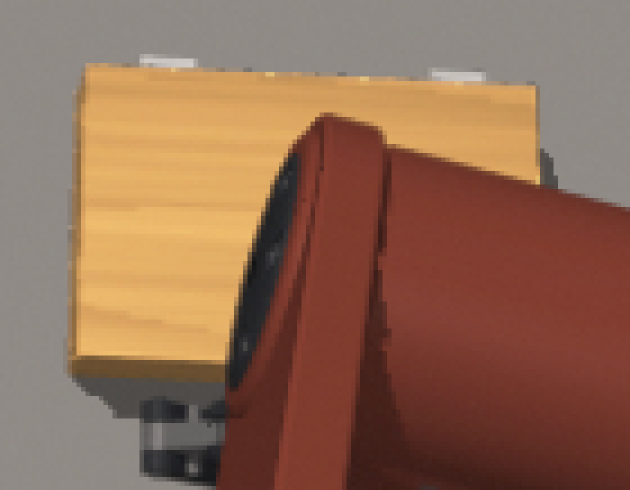

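Lid is shut flush, and the button still lies along the front with its nose at scene crop (285,235). Next I'll lower the tool in front of it.

Emit:
{"fn": "play_rows", "kwargs": {"steps": [0,-0.001,0.023,0,0,0,0,-0.001,0.023,0,0,0,0,0,0.023,0,0,0,0,0,0.022,0,0,0,0,0,0,0,0,0,0,0,0,0,0,0]}}

```text
time_s: 5.8
ee_pos: [428.5, -80.6, 62.7]
orientation: [[0.993, -0.122, 0.0], [-0.122, -0.993, -0.0], [0.0, 0.0, -1.0]]
wrist_force: [0.4, -0.6, -0.2]
grip_width: -0.0
gripper_force: 0.0
```

```bash
python3 go.py [-93,27,62] [-50,20,62]
```

```text
t 5.8 p [428.5 -80.6  62.7] case [-114.2   26.6   62.7] F [ 0.4 -0.6 -0.2] w -0.03686148887825217 yaw -7.0 case yaw -7.0
[-93,27,62] -> [449.6 -82.8  62. ] tool mm [21.2 -0.4  0.7] norm [ 0.0283 -0.0005  0.0009]
[-50,20,62] -> [491.4 -95.   62. ] tool mm [64.2  6.6  0.7] norm [0.0856 0.0088 0.0009]
```

Emit:
{"fn": "play_rows", "kwargs": {"steps": [0.014,0,0,0,0,0,0.014,0,0,0,0,0,0.0045,-0.0043,0,0,0,0,0.0045,-0.0043,0,0,0,0,0.008,-0.002,0,0,0,0,0.008,-0.002,0,0,0,0,0.0093,0.003,0,0,0,0,0.0093,0.003,0,0,0,0,0.007,0.0075,0,0,0,0,0.007,0.0075,0,0,0,0,0,0,0,0,0,0]}}

```text
time_s: 6.9
ee_pos: [492.2, -95.1, 63.0]
orientation: [[0.993, -0.122, 0.002], [-0.122, -0.993, -0.001], [0.002, 0.001, -1.0]]
wrist_force: [-0.0, 0.5, 0.5]
grip_width: 0.1
gripper_force: 0.0
```

Emit:
{"fn": "play_rows", "kwargs": {"steps": [0,0.002,0,0,0,0,0,0.002,0,0,0,0,0,0,0,0,0,0]}}

```text
time_s: 7.2
ee_pos: [490.9, -96.9, 62.9]
orientation: [[0.993, -0.122, 0.002], [-0.122, -0.993, 0.0], [0.002, -0.0, -1.0]]
wrist_force: [-0.1, 1.3, 0.6]
grip_width: -0.2
gripper_force: 0.7
```

```bash
python3 go.py
```

```text
t 7.2 p [490.9 -96.9  62.9] case [-50.2  18.   62.9] F [-0.1  1.3  0.6] w -0.2316060631898329 yaw -7.0 case yaw -7.0
```

Only light contact so far, so I'll press on to the stop in small steps.

Emit:
{"fn": "play_rows", "kwargs": {"steps": [0,0.002,0,0,0,0,0,0.002,0,0,0,0,0,0,0,0,0,0]}}

```text
time_s: 7.5
ee_pos: [490.9, -97.5, 62.9]
orientation: [[0.992, -0.123, 0.002], [-0.123, -0.992, 0.005], [0.001, -0.005, -1.0]]
wrist_force: [3.2, 8.5, 1.8]
grip_width: 0.4
gripper_force: 4.5
```

Emit:
{"fn": "play_rows", "kwargs": {"steps": [0,0.0015,0,0,0,0,0,0,0,0,0,0]}}

```text
time_s: 7.7
ee_pos: [490.8, -97.7, 62.9]
orientation: [[0.992, -0.123, 0.002], [-0.123, -0.992, 0.006], [0.002, -0.007, -1.0]]
wrist_force: [4.0, 11.8, 2.6]
grip_width: 0.2
gripper_force: 5.8
```

Firm stop at y = 17.4 mm in the case frame, so the button is at 1.57. Now I'll back off towards +y, lift and check.

Emit:
{"fn": "play_rows", "kwargs": {"steps": [0,-0.015,0,0,0,0,0,-0.02,0,0,0,0,0,0,-0.05,0,0,0,0,0,-0.06,0,0,0,-0.04,0,-0.04,0,0,0,-0.05,0.04,0,0,0,0,-0.05,0.04,0,0,0,0,0,0.06,0,0,0,0,0,0.06,0,0,0,0,0,0.06,0,0,0,0,0,0.06,0,0,0,0,0,0,0,0,0,0]}}

```text
time_s: 8.9
ee_pos: [359.1, -305.0, 175.6]
orientation: [[0.992, -0.126, -0.0], [-0.126, -0.992, -0.004], [0.0, 0.004, -1.0]]
wrist_force: [0.4, 0.5, 0.4]
grip_width: -0.2
gripper_force: 0.0
```

```bash
python3 - <<'E'
from bench import grab_frame
import cv2,numpy as np
im=[cv2.cvtColor(grab_frame(n),cv2.COLOR_RGB2BGR) for n in("top","scene")]
a=cv2.resize(im[0][165:275,200:450],None,fx=3.2,fy=3.2,interpolation=3)
cv2.imwrite("pics/c3.png",a)
E
python3 go.py
```

```text
t 9.0 p [ 359.2 -300.5  174.6] case [-156.2 -200.1  174.6] F [-0.9  1.  -0. ] w 0.44000535379226086 yaw -7.1 case yaw -7.0
```

View pics/c3.png

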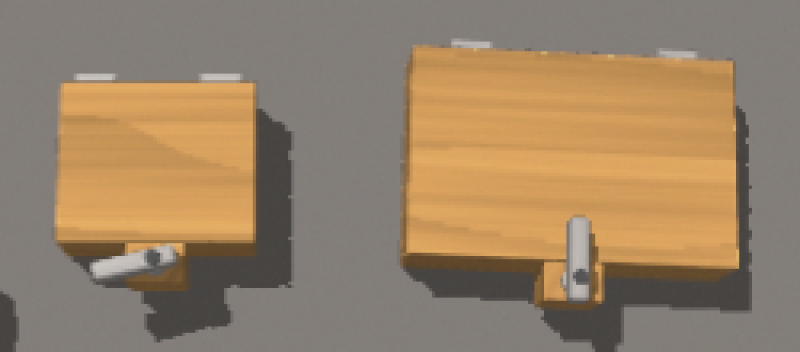

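The large case's lid is shut and its button lies straight across the edge (crop nose (578,222), pivot (580,277)). The small case's button is unchanged and the arm is clear.

```bash
python3 -c "
from bench import ctrl
print(ctrl.close_job())"
```

```text
the job is handed in; nothing more can be done
None
```

The large case's lid is shut with its turnbutton straight across the edge, the small case's turnbutton was not touched, and the job was handed in at about 9 s of the 40 s allowed; the hand-in returned no verdict.

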